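# Complete the table spice carrier and hold it up, level

### The arm

A 6-joint arm with a two-finger parallel gripper is mounted at the origin on a cart in front of the work surface, level with it; the furniture and walls round the work are solid. World frame = base frame: x ahead of the robot, y to its left, z up, the work surface at z = 0. Lengths are in m, angles in rad, forces in N, time in s.
With the tool pointing down it reaches from about 0.3 to 0.875 m from the base axis. Payload 6.4 kg.
Tool frame: the origin (TCP) lies between the finger pads; the fingertips stand ctrl.tip_extent ahead of it and the grasp point (between the pads) is the TCP (ctrl.tip_extent is the distance from the TCP to the fingertips, in m); z points along the fingers, y is the line along which they close (so a half turn about z gives the same grasp; the last joint's range is limited). The gripper opens to 85 mm and grips with 20 to 120 N. Pads are 22 mm wide; open, the fingers measure 114 mm over their backs; the gripper's body (76 mm by 85 mm) begins 54 mm behind the grasp point. The pads swing forward as they close: fully open they stand 13 mm farther back than shut.
Start: joints at [-1.452, 0.181, 1.607, -0, 1.354, -0.206], TCP at [0.184, -0.545, 0.25] pointing down, gripper open.
Joint ranges: [-2.99, 2.99], [-0.89, 2.07], [0.3, 2.58], [-1.14, 4.28], [0, 2.63], [-3.12, 3.12]. Speed limits (rad/s): [2.57, 2.57, 3.01, 3.14, 3.14, 3.14].

### API

Orientations are given as a unit quaternion [w, x, y, z].
In Python, from bench import ctrl gives the robot as it stands.
- The arm moves only by the tool send_rows, never from a script. Its arguments are lists of equal length, an entry for each row: "dr": the turn, a rotation vector about the tool's x, y, z in units of 6 degrees (1.0 is 6 degrees), a list of three; "xyz": the shift along the tool's x, y, z in cm, a list of three; "jaw": the opening in per cent of the stroke, from 0 (shut) to 100 (fully open). In form: {"dr": [[wx, wy, wz], ...], "xyz": [[dx, dy, dz], ...], "jaw": [jaw, ...]}. A call has exactly 8 rows; each row is the pose to reach, as a shift and turn from the pose commanded when the call began, along the tool's axes at that moment; what a row does not reach only later rows make up. A row lasts 1/8 s, in which the tool goes at most 62.5 mm and 10.7 degrees, less where a joint would pass 70% of its speed; a pose out of reach is approached as far as the arm can. A call with a gripper value outside its range is refused whole. The fingers move at their own pace and stop on an object; the grip force is fixed at half the most. Time passes only in rows, so rows that repeat a pose let the fingers close, or fill a call up. It gives the time, the measured TCP pose, the force, the opening and the grip force at its end, in the units of the state.
- ctrl.get_obs(): the state, without advancing time (a new reading comes with each control period).
- ctrl.camera(name): name is "scene" or "top" or "wrist"; returns the picture (400x640x3 uint8, red, green, blue); there is no depth.
- ctrl.calibration(name): a dict with "camera_matrix" (3x3 intrinsics, pixels), "world_from_camera" (4x4, takes a point from camera to world coordinates). Camera axes: x right, y up, looking along -z (the intrinsics and any distortion apply to the point x, -y, -z); pixel columns grow to the right and rows downward; lengths in m; the calibration is good to about 2 mm. A picture is of the moment at which its call begins: read the wrist's pose just before it. calibration takes no time and is no camera call; for the wrist camera it gives the pose at the moment of the call.
- ctrl.hand_in(): hands the job in; it is judged then, once.
The state is a dict: "time_s": time; "q": joint angles; "dq": joint speeds; "joint_efforts": joint torques, N m; "eef_pos": TCP position; "eef_rot": TCP orientation; "wrist_force": force on the tool from outside, world axes, zero at the start; "torque": the same for the moment, N m; "opening": opening from 0.0 (shut) to 1.0 (fully open); "grasp_force": force on a finger pad.
Only numpy, scipy, OpenCV 4.12 (cv2) and the standard library are available. Lean on these libraries where they do the work, as an engineer would, in place of code of your own. Each camera call takes 0.05 s, during which the arm holds its last target. There are 200 camera calls.

### The job

The wooden spice carrier is going to the table, but one of its four round places is still empty. Three white ceramic jars with wooden lids, alike but for their size, stand beside it: stand the one that fits the empty place snugly down in it and let it go, then take the carrier by its grip bar, lift it about 10 cm off the worktop and keep it there, level and still, with all four containers in their places. The job finishes while you hold it in the air: do not put it down or let go. Leave the other two jars and the things around alone.

Things in the scene. Friction and masses are not known exactly. Their poses are not given: they have to be found in the camera images.
- carrier: wooden carrier, loose, 0.36 kg empty, 0.8 kg full: box 200 (its x) x 154 (its y) x 30 mm; four 48 mm holes in its top at x = +-66, y = +-42 mm, three filled by containers that reach 102 mm above the underside and stand on its floor, 6 mm above the underside. Uprights 34 mm wide at x = 0, y = +-81 mm, 141 mm high, carry the grip bar along y. Origin: centre of underside; z up
- grip_bar (a point): centre of the carrier's grip bar, 124 mm above the underside: flat-sided, 18 mm wide (carrier's x), 22 mm high, along the carrier's y between the uprights, free to grip from above with the fingers on its two long sides; axes as the carrier's. The full carrier balances about here
- empty_place (a point): centre of the mouth of the carrier's one empty hole (48 mm across, chamfered), on the top board's upper face, 29 mm above the underside, at x = -66, y = +42 mm in the carrier; axes as the carrier's; the place's floor is 23 mm below this point. Obstacles: container 84 mm away towards the carrier's -y, grip bar 57 mm away towards its +x, up to 135 mm above the underside
- jar_p_mid (a point): centre of a white ceramic jar with a flush round wooden lid: upright straight cylinder 38 mm across, 80 mm high (point 40 mm above its foot), 0.09 kg; z up along its axis; the lid is fixed and its wood starts 67 mm above the foot
- jar_q_mid (a point): centre of a white ceramic jar with a flush round wooden lid: upright straight cylinder 45 mm across, 94 mm high (point 47 mm above its foot), about 0.13 kg; z up along its axis; the lid is fixed, its wood starts 78 mm above the foot and is 2 mm narrower than the body
- jar_r_mid (a point): centre of a white ceramic jar with a flush round wooden lid: upright straight cylinder 53 mm across, 108 mm high (point 54 mm above its foot), 0.18 kg; z up along its axis; the lid is fixed and its wood starts 89 mm above the foot
- salt: salt shaker standing in the carrier, 44 mm across, 90 mm high; origin at its foot, z up
- spice_dark: glass spice jar with dark cap standing in the carrier, 44 mm across, 96 mm high; origin at its foot, z up
- spice_green: glass spice jar with black cap and green label standing in the carrier, 44 mm across, 96 mm high; origin at its foot, z up
- espresso_cup: white espresso cup, 62 mm across and 88 mm with its handle, 50 mm high, standing on the worktop, to be left alone; origin under its middle
- teaspoon: teaspoon lying on the worktop, 132 mm long (its x), 9 mm high, to be left alone; origin under its middle
- red_tin: larger food tin, 71 mm across, 108 mm high, to be left alone; origin under its middle
- tin: small food tin, 57 mm across, 72 mm high, to be left alone; origin under its middle
Not all that is in view belongs to the job. What is shaped like the spice_green but red is not meant.

How it is judged:
By the outcome, as a careful person would: the job done as asked, in the order asked, and still so for the second after the job is handed in, while the arm keeps its last pose, push and grip.
It also fails if it takes over 54 s, if anything falls off the work surface, if the arm or the gripper's body presses on something with over 40 N, if the wrist force passes 120 N, or if a joint passes its speed limit or range.

## Working session

There is one attempt and no reset: what is moved stays moved. The work goes in short steps, Python scripts to look and compute and a tool call to move; the robot and the scene stay as the last step left them, time stands still between calls to the robot, and variables do not carry over. Pictures are saved under pics/ and viewed, at most 12 in all, crops included, and the job is handed in when it is done.

Besides the shell and the picture viewer there is one more tool, called as name(argument=value, ...) on one line, values as JSON. send_rows: Moves the arm, as the interface text tells. Its arguments: {"type":"object","properties":{"dr":{"type":"array","items":{"type":"array","items":{"type":"number"}}},"xyz":{"type":"array","items":{"type":"array","items":{"type":"number"}}},"jaw":{"type":"array","items":{"type":"number"}}},"required":["dr","xyz","jaw"]}

```bash
ls; mkdir -p pics
python3 - <<'E'
from bench import ctrl
import cv2
print(ctrl.get_obs(), ctrl.tip_extent)
for n in ("scene","top"):
    im=ctrl.camera(n); cv2.imwrite(f"pics/{n}0.png",im[:,:,::-1])
    c=ctrl.calibration(n); print(n,c)
E
```

```text
pics
{'time_s': 0.0, 'q': array([-1.45230309e+00,  1.81577562e-01,  1.60802734e+00, -2.58868179e-05,
        1.35380999e+00, -2.06327881e-01]), 'dq': array([ 0.00037886,  0.00089128, -0.00110136,  0.001351  , -0.00065392,
       -0.00148101]), 'joint_efforts': array([ 8.75640671e-05, -4.44869006e+01, -3.51336908e+01, -2.06644281e-04,
        8.84516659e-03,  1.84827871e-05]), 'eef_pos': array([ 0.18343439, -0.54439015,  0.24935426]), 'eef_rot': array([-9.10796895e-04,  9.86839507e-01,  1.61700207e-01,  2.73759476e-05]), 'wrist_force': array([ 1.26313849, -0.13854333, -0.14605604]), 'torque': array([ 0.0611592 , -0.01977145,  0.02077625]), 'grasp_force': 0.0, 'opening': 1.0024483613203468} 0.019
scene {'camera_matrix': array([[515.93063707,   0.        , 309.19162916],
       [  0.        , 515.93063707, 194.77093637],
       [  0.        ,   0.        ,   1.        ]]), 'world_from_camera': array([[-0.90002378,  0.24868233, -0.35793057, -0.06899843],
       [-0.43567962, -0.53567798,  0.72334803,  1.08947598],
       [-0.01185165,  0.80697348,  0.59046874,  1.02166075],
       [ 0.        ,  0.        ,  0.        ,  1.        ]])}
top {'camera_matrix': array([[384.01466584,   0.        , 318.19056593],
       [  0.        , 384.01466584, 198.028911  ],
       [  0.        ,   0.        ,   1.        ]]), 'world_from_camera': array([[ 0.01531226,  0.99303404, -0.11682865,  0.31721327],
       [-0.99986445,  0.0145    , -0.0077993 , -0.06518782],
       [-0.00605096,  0.11693224,  0.99312146,  1.5190605 ],
       [ 0.        ,  0.        ,  0.        ,  1.        ]])}
```

View pics/scene0.png

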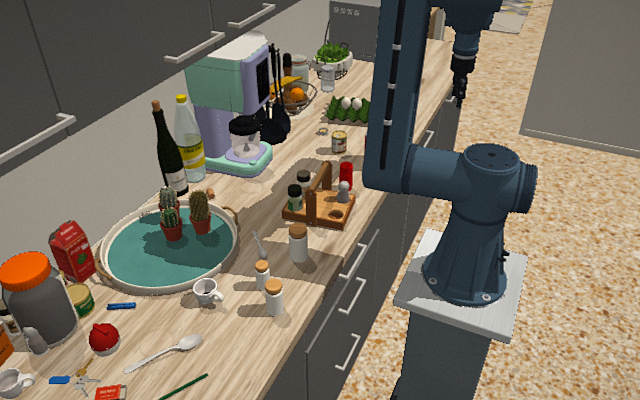

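View pics/top0.png

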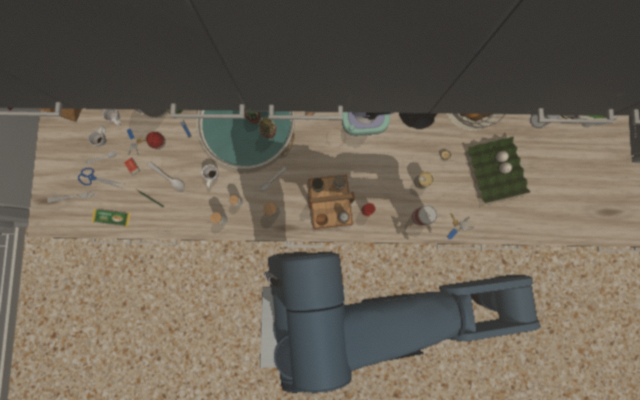

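The scene shows the carrier at about (320,200). There are three lidded jars: (298,243), (263,273) and (274,297). In the top view they appear at (270,209), (234,200) and (216,217). I'll enlarge both to see which is which.

Run:
```python
import cv2,numpy as np
a=cv2.imread("pics/scene0.png")[155:320,240:370]; b=cv2.imread("pics/top0.png")[165:240,200:380]
a=cv2.resize(a,None,fx=3,fy=3,interpolation=2); b=cv2.resize(b,None,fx=2.2,fy=2.2,interpolation=2)
b=np.clip(b*1.6,0,255).astype('uint8')
c=np.zeros((500,800,3),'uint8'); c[:495,:390]=a; c[:b.shape[0],395:395+b.shape[1]]=b
b2=cv2.resize(cv2.imread("pics/top0.png")[170:235,300:380],None,fx=5,fy=5,interpolation=2)
c[170:170+325,395:795]=np.clip(b2*1.6,0,255)
cv2.imwrite("pics/crop1.png",c)
```

```text
(no output)
```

View pics/crop1.png

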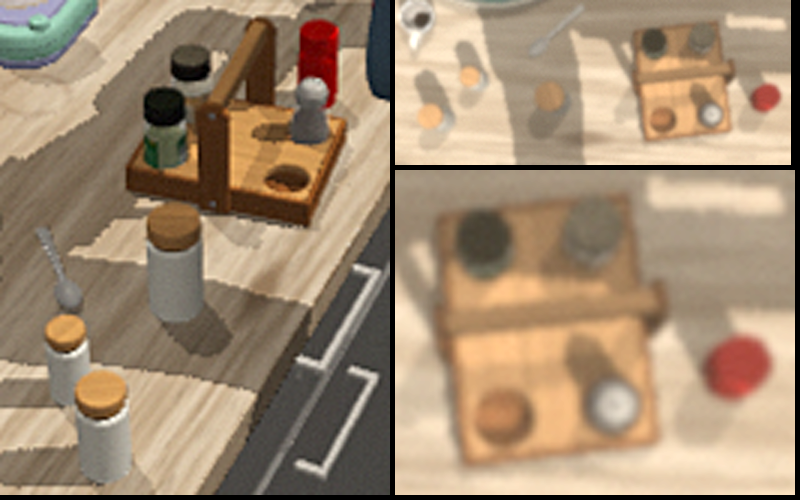

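Candidates: the scene jars at (298,243) large, (263,273) small and (274,297) middle. The middle one should be jar_q (45 mm in the 48 mm hole). I'll check this by casting rays and comparing the apparent widths.

```bash
cat > h.py <<'E'
import numpy as np, cv2
from bench import ctrl
def ray(cal,px,z):
    K,T=cal["camera_matrix"],cal["world_from_camera"]
    d=np.linalg.inv(K)@[px[0],px[1],1]; d=T[:3,:3]@(d*[1,-1,-1]); o=T[:3,3]
    return o+d*(z-o[2])/d[2]
def proj(cal,p):
    K,T=cal["camera_matrix"],cal["world_from_camera"]
    c=T[:3,:3].T@(np.array(p)-T[:3,3]); c=K@(c*[1,-1,-1]); return c[:2]/c[2]
E
python3 - <<'E'
from h import *
ct=ctrl.calibration("top"); cs=ctrl.calibration("scene")
hsv=cv2.cvtColor(cv2.imread("pics/scene0.png"),cv2.COLOR_BGR2HSV)
m=cv2.inRange(hsv,(5,130,60),(22,255,255))
n,l,st,ce=cv2.connectedComponentsWithStats(m)
for i in range(1,n):
    if st[i,4]>40 and 240<ce[i][0]<370 and 150<ce[i][1]<320:print('scene',st[i],ce[i])
hsv=cv2.cvtColor(cv2.imread("pics/top0.png"),cv2.COLOR_BGR2HSV)
m=cv2.inRange(hsv,(5,110,60),(20,255,255))
n,l,st,ce=cv2.connectedComponentsWithStats(m)
for i in range(1,n):
    if st[i,4]>20 and 200<ce[i][0]<380 and 150<ce[i][1]<240:print('top',st[i],ce[i])
P=[ray(ct,p,.03) for p in [(309,178.4),(347,175.4),(352.6,224.4),(314,228.4)]]
print(np.round(P,4),np.mean(P,0)); e=P[0]+P[3]-P[1]-P[2]; print(np.degrees(np.arctan2(e[1],e[0])),[np.linalg.norm(P[i]-P[i-1]) for i in range(4)])
print('hole',ray(ct,(321.6,219),.02), 'scene hole',ray(cs,(240+288/3,155+180/3),.029))
for nme,p,h in(('r',(270,209),.108),('p',(234.5,200),.08),('q',(216,217),.094)):
    w=ray(ct,p,h); print(nme,w,proj(cs,w),'z0',proj(cs,w*[1,1,0]), 515.9/np.linalg.norm(w-cs["world_from_camera"][:3,3]))
E
```

```text
scene [ 282  161   73   78 2386] [319.21458508 205.7372171 ]
scene [255 260  14  12 130] [261.30769231 265.53846154]
scene [265 279  17  16 212] [273.02830189 286.1509434 ]
top [ 308  177   46   52 1367] [328.56986101 205.23920995]
top [230 196   7   7  37] [233.40540541 199.16216216]
top [265 203  11  11  73] [270.24657534 208.34246575]
top [211 213  10   9  64] [215.671875 217.171875]
[[ 0.5695 -0.0162  0.03  ]
 [ 0.5836 -0.1653  0.03  ]
 [ 0.3916 -0.1883  0.03  ]
 [ 0.3739 -0.0391  0.03  ]] [ 0.47961709 -0.10222117  0.03      ]
96.08013007083461 [np.float64(0.19697838070538332), np.float64(0.14979365616284132), np.float64(0.19338311697043517), np.float64(0.1502085178347867)]
hole [ 0.41129797 -0.0679919   0.02      ] scene hole [ 0.41147291 -0.06619013  0.029     ]
r [0.43984871 0.12309406 0.108     ] [299.70821824 228.57767964] z0 [300.56049874 257.41659523] 362.30546212437787
p [0.47439358 0.26199474 0.08      ] [264.29829483 264.18243529] z0 [266.16737483 285.68805581] 377.59423285547285
q [0.40823081 0.32513745 0.094     ] [274.49064454 284.23736166] z0 [276.37527379 309.98834279] 398.915067061364
```

Width check from the scene lids: about 51 mm (r), 37 mm (p) and 43 mm (q). So jar_q is the one at top (216,217), world (0.408,0.325), and the crop agrees. The carrier is at about (0.480,-0.102) with a yaw of about 6°. I'll go over the carrier first for a close look on the way.

```bash
cat >> h.py <<'E'
from scipy.spatial.transform import Rotation as R
def down(yaw):
    a=np.radians(yaw); return np.array([[np.cos(a),np.sin(a),0],[np.sin(a),-np.cos(a),0],[0,0,-1]])
def plan(p,yaw,start=None):
    o=ctrl.get_obs(); Rm=R.from_quat(o["eef_rot"],scalar_first=True).as_matrix(); e=o["eef_pos"]
    print("t",round(o["time_s"],2),"at",np.round(e,4),"xyz cm",np.round(Rm.T@(np.array(p)-e)*100,2),
      "dr",np.round(np.degrees(R.from_matrix(Rm.T@down(yaw)).as_rotvec())/6,2))
E
python3 -c "
from h import *
plan([.43,-.1,.3],6)
T=ctrl.calibration('wrist')['world_from_camera'];o=ctrl.get_obs();Rm=R.from_quat(o['eef_rot'],scalar_first=True).as_matrix()
print('cam in tool',Rm.T@(T[:3,3]-o['eef_pos']),'look',-Rm.T@T[:3,2])"
```

```text
t 0.1 at [ 0.1834 -0.5445  0.2495] xyz cm [ 37.55 -34.26  -4.99] dr [-0.02 -0.    2.1 ]
cam in tool [ 0.06634015 -0.00017476 -0.12295422] look [-2.60142658e-01 -2.48724312e-04  9.65570161e-01]
```

send_rows(dr=[[0,0,0],[0,0,0.3],[0,0,0.6],[0,0,0.9],[0,0,1.2],[0,0,1.5],[0,0,1.8],[0,0,2.1]], xyz=[[3,-2.5,-3],[8,-6.7,-6],[13,-10.9,-7],[18,-15.1,-7],[23,-19.3,-7],[28,-23.5,-7],[33,-27.7,-7],[38,-31.9,-7]], jaw=[100,100,100,100,100,100,100,100])

```text
time_s: 1.1
eef_pos: [0.4287, -0.142, 0.3202]
eef_rot: [0.0, 0.999, 0.052, 0.0]
wrist_force: [0.7, -1.4, 0.3]
opening: 0.998
grasp_force: 0.0
```

```bash
python3 -c "
from h import *
plan([.46,-.09,.32],6)"
```

```text
t 1.1 at [ 0.4287 -0.142   0.3202] xyz cm [ 3.65 -4.84  0.02] dr [ 0.   -0.   -0.01]
```

send_rows(dr=[[0,0,0],[0,0,0],[0,0,0],[0,0,0],[0,0,0],[0,0,0],[0,0,0],[0,0,0]], xyz=[[2,-2.5,0],[3.5,-5,0],[3.5,-5,0],[3.5,-5,0],[3.5,-5,0],[3.5,-5,0],[3.5,-5,0],[3.5,-5,0]], jaw=[100,100,100,100,100,100,100,100])

```text
time_s: 2.1
eef_pos: [0.4576, -0.0908, 0.3203]
eef_rot: [0.0, 0.999, 0.052, 0.0]
wrist_force: [1.2, 0.8, 0.1]
opening: 0.998
grasp_force: 0.0
```

Run:
```python
from h import *
import json
c=ctrl.calibration("wrist"); im=ctrl.camera("wrist"); cv2.imwrite("pics/w1.png",im[:,:,::-1]); np.savez("w1.npz",**c)
print(ctrl.get_obs()["eef_pos"])
g=[proj(c,p) for p in ([.4095,-.0674,.029],[.48,-.102,.135])]; print(g)
plan([.45,.325,.25],6)
```

```text
[ 0.45761689 -0.090664    0.32030471]
[array([296.79326358, 198.1623107 ]), array([328.13124647, 164.42646946])]
t 2.15 at [ 0.4576 -0.0907  0.3203] xyz cm [  3.58 -41.42   7.03] dr [ 0. -0. -0.]
```

View pics/w1.png

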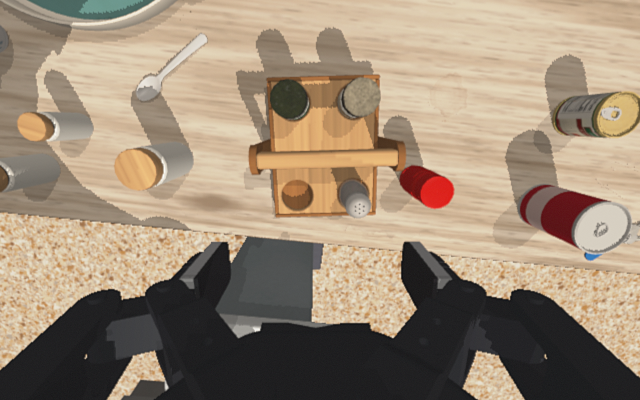

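The wrist view shows the carrier clearly: the empty hole at (296,193), salt (355,197), the bar along row ~158, and two caps on the far side (290,98), (360,97). Next I measure the hole, board and bar numerically.

Run:
```python
from h import *
c=dict(np.load("w1.npz")); im=cv2.imread("pics/w1.png"); hsv=cv2.cvtColor(im,cv2.COLOR_BGR2HSV)
print(c["camera_matrix"][0,0], hsv[193,280:314:2].tolist())
print("row205 board", hsv[205,322].tolist(), hsv[205,330].tolist())
m=cv2.inRange(hsv[165:212,274:330],(0,0,0),(179,255,165)); n,l,st,ce=cv2.connectedComponentsWithStats(m)
for i in range(1,n):
    if st[i,4]>100: print(st[i]+[274,165,0,0,0],ce[i]+[274,165])
big=cv2.resize(im[60:225,235:415],None,fx=4.4,fy=3.6,interpolation=2); cv2.imwrite("pics/w1c.png",big)
```

```text
285.23630333724725 [[15, 126, 221], [14, 142, 120], [14, 156, 134], [14, 158, 184], [14, 157, 183], [14, 161, 184], [13, 157, 188], [13, 156, 189], [14, 158, 186], [13, 156, 180], [13, 159, 180], [13, 158, 160], [14, 155, 151], [13, 148, 119], [13, 148, 112], [14, 149, 87], [14, 133, 111]]
row205 board [15, 125, 216] [16, 124, 224]
[281 180  32  31 564] [298.27304965 197.13120567]
```

View pics/w1c.png

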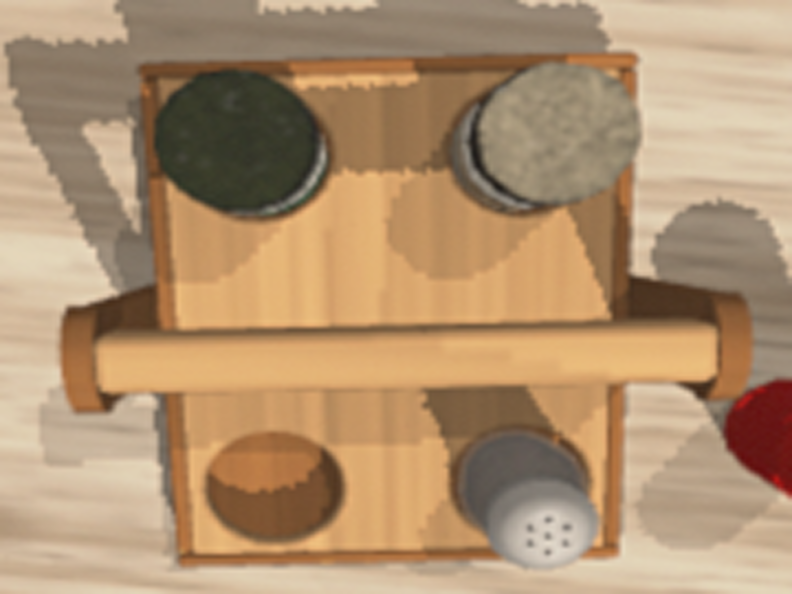

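Run:
```python
from h import *
c=dict(np.load("w1.npz"))
f=lambda x,y,z:ray(c,(235+x/4.4-.4,60+y/3.6-.4),z)
P=np.array([f(*p,.03) for p in [(142,66),(637,56),(618,555),(180,564)]])
e=P[0]+P[3]-P[1]-P[2]; u=P[0]+P[1]-P[2]-P[3]
print("centre",P.mean(0),"yaw",np.degrees(np.arctan2(e[1],e[0]))-90,np.degrees(np.arctan2(u[1],u[0])),"size",np.linalg.norm(u)/2,np.linalg.norm(e)/2)
print("hole",ray(c,(297,195.5),.029))
a,b=f(97,365,.135),f(716,352,.135); d=a-b
print("bar",(a+b)/2,"yaw",np.degrees(np.arctan2(d[1],d[0]))-90,np.linalg.norm(d))
```

```text
centre [ 0.48509665 -0.10025792  0.03      ] yaw 7.44591236578448 7.398395364893242 size 0.19619866737627234 0.151613532366667
hole [ 0.41365436 -0.06734343  0.029     ]
bar [ 0.48549506 -0.09997409  0.135     ] yaw 7.501654485723634 0.15187501048440735
```

send_rows(dr=[[0,0,0],[0,0,0],[0,0,0],[0,0,0],[0,0,0],[0,0,0],[0,0,0],[0,0,0]], xyz=[[0.5,-5,0],[1,-10,1],[1.5,-15,2],[2,-20,3],[2.5,-25,4],[3,-30,5],[3.5,-36,6],[3.6,-41.5,7]], jaw=[100,100,100,100,100,100,100,100])

```text
time_s: 3.15
eef_pos: [0.4499, 0.328, 0.2501]
eef_rot: [-0.0, 0.999, 0.053, 0.0]
wrist_force: [0.4, 0.3, 0.9]
opening: 1.002
grasp_force: 0.0
```

Run:
```python
from h import *
c=ctrl.calibration("wrist"); im=ctrl.camera("wrist")[:,:,::-1].copy(); cv2.imwrite("pics/w2.png",im); np.savez("w2.npz",**c)
hsv=cv2.cvtColor(im,cv2.COLOR_BGR2HSV)
m=cv2.inRange(hsv,(5,110,60),(22,255,255)); n,l,st,ce=cv2.connectedComponentsWithStats(m)
for i in range(1,n):
    if 250<st[i,4]<20000: print(st[i],ce[i],ray(c,ce[i],.094),ray(c,ce[i],.08))
print(proj(c,[.408,.325,.094]))
```

```text
[ 565  102   75  158 8612] [606.99732931 192.04447283] [0.47847934 0.03620578 0.094     ] [0.47661163 0.02120424 0.08      ]
[358 147  28  33 676] [372.0591716  162.79733728] [0.48264843 0.2759515  0.094     ] [0.48098988 0.27297785 0.08      ]
[ 486  191   53   50 1926] [510.65264798 215.27933541] [0.44420201 0.12563402 0.094     ] [0.44061463 0.11511904 0.08      ]
[ 290  205   34   38 1005] [307.02288557 223.80895522] [0.41273335 0.33311656 0.094     ] [0.4075672  0.33301085 0.08      ]
[314.31998975 228.83692747]
```

View pics/w2.png

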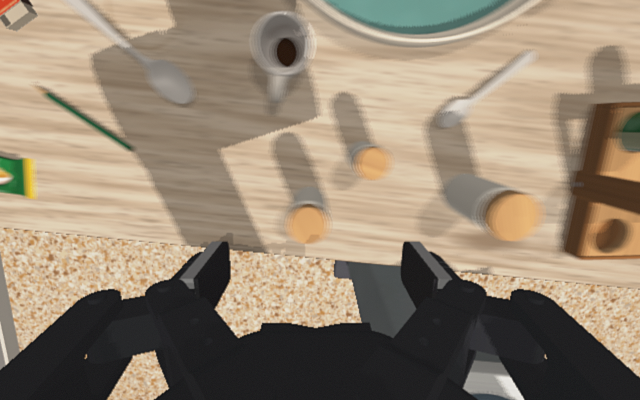

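Lids: jar_q at (307,224), jar_p at (372,163), jar_r at (512,215). jar_q is the medium lid, nearest the gripper. The picture is motion-blurred, so I'll move closer, settle and look again.

send_rows(dr=[[0,0,0],[0,0,0],[0,0,0],[0,0,0],[0,0,0],[0,0,0],[0,0,0],[0,0,0]], xyz=[[-0.5,0,2],[-1,0,4],[-1.5,0,6],[-1.5,0,7],[-1.5,0,7],[-1.5,0,7],[-1.5,0,7],[-1.5,0,7]], jaw=[100,100,100,100,100,100,100,100])

```text
time_s: 4.2
eef_pos: [0.4355, 0.3245, 0.1809]
eef_rot: [-0.0, 0.999, 0.052, 0.0]
wrist_force: [-0.1, 0.5, -0.2]
opening: 1.003
grasp_force: 0.0
```

Run:
```python
from h import *
c=ctrl.calibration("wrist"); im=ctrl.camera("wrist")[:,:,::-1].copy(); cv2.imwrite("pics/w3.png",im)
hsv=cv2.cvtColor(im,cv2.COLOR_BGR2HSV)
m=cv2.inRange(hsv,(5,110,60),(22,255,255)); n,l,st,ce=cv2.connectedComponentsWithStats(m)
for i in range(1,n):
    if 250<st[i,4]<20000: print(st[i],ce[i],ray(c,ce[i],.094),ray(c,ce[i],.08), 'width',st[i,2]/c["camera_matrix"][0,0]*(c["world_from_camera"][2,3]-.094))
plan([.4125,.331,.16],7.5)
```

```text
[ 371  135   46   44 1560] [393.64358974 156.39807692] [0.4827543  0.27215268 0.094     ] [0.48152107 0.26818296 0.08      ] width 0.03384523494590986
[ 616  168   24  107 1316] [631.8168693  232.50303951] [0.44366497 0.07542638 0.094     ] [0.43982413 0.05833327 0.08      ] width 0.017658383450039925
[ 536  193   86   67 4411] [578.41011109 225.20698254] [0.44513588 0.11924683 0.094     ] [0.44139316 0.10507694 0.08      ] width 0.06327587402930973
[ 283  210   52   53 2121] [308.31211693 236.11551155] [0.41371518 0.32812095 0.094     ] [0.40787642 0.32788481 0.08      ] width 0.03825983080841984
t 4.25 at [0.4354 0.3245 0.1807] xyz cm [-2.21 -0.89  2.07] dr [-0.   -0.01 -0.25]
```

send_rows(dr=[[0,0,-0.25],[0,0,-0.25],[0,0,-0.25],[0,0,-0.25],[0,0,-0.25],[0,0,-0.25],[0,0,-0.25],[0,0,-0.25]], xyz=[[-1.2,-0.3,0],[-2.3,-0.6,0],[-2.3,-0.6,2],[-2.3,-0.6,5],[-2.3,-0.6,8],[-2.3,-0.6,10.5],[-2.3,-0.6,12.2],[-2.3,-0.6,12.2]], jaw=[100,100,100,100,100,100,100,100])

```text
time_s: 5.25
eef_pos: [0.4104, 0.3277, 0.0573]
eef_rot: [0.0, 0.998, 0.066, -0.001]
wrist_force: [-0.1, 0.6, -0.2]
opening: 1.002
grasp_force: 0.0
```

Run:
```python
from h import *
c=ctrl.calibration("wrist"); im=ctrl.camera("wrist")[:,:,::-1].copy(); cv2.imwrite("pics/w4.png",im)
plan([.412,.328,.058],7.5)
```

```text
t 5.3 at [0.4113 0.328  0.0583] xyz cm [0.07 0.01 0.03] dr [0.   0.01 0.  ]
```

View pics/w4.png

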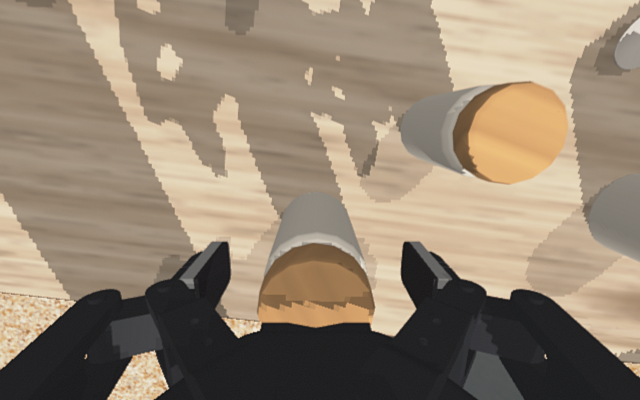

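jar_q stands centred between the fingers (lid at columns 258–375). Closing the gripper.

send_rows(dr=[[0,0,0],[0,0,0],[0,0,0],[0,0,0],[0,0,0],[0,0,0],[0,0,0],[0,0,0]], xyz=[[0,0,0],[0,0,0],[0,0,0],[0,0,0],[0,0,0],[0,0,0],[0,0,0],[0,0,0]], jaw=[80,60,40,40,40,40,40,40])

```text
time_s: 6.3
eef_pos: [0.4124, 0.3282, 0.0595]
eef_rot: [-0.0, 0.998, 0.066, 0.001]
wrist_force: [-1.1, 0.2, 5.4]
opening: 0.51
grasp_force: 60.8
```

send_rows(dr=[[0,0,0],[0,0,0],[0,0,0],[0,0,0],[0,0,0],[0,0,0],[0,0,0],[0,0,0]], xyz=[[0,0,-0.5],[0,0,-1.5],[0,0,-3.5],[0,0,-6.5],[0,0,-9.5],[0,0,-12.5],[0,0,-15],[0,0,-16]], jaw=[40,40,40,40,40,40,40,40])

```text
time_s: 7.3
eef_pos: [0.4123, 0.3283, 0.2204]
eef_rot: [-0.001, 0.998, 0.065, 0.001]
wrist_force: [-0.3, 0.4, -1.5]
opening: 0.509
grasp_force: 61.1
```

```bash
python3 -c "
from h import *
plan([.4142,-.067,.22],7.5)"
```

```text
t 7.3 at [0.4123 0.3283 0.2204] xyz cm [-4.980e+00  3.922e+01 -1.000e-02] dr [-0.01 -0.03  0.  ]
```

send_rows(dr=[[0,0,0],[0,0,0],[0,0,0],[0,0,0],[0,0,0],[0,0,0],[0,0,0],[0,0,0]], xyz=[[-0.2,2,0],[-1,7,0],[-1.6,12.5,0],[-2.3,18,0],[-3,23.5,0],[-3.7,29,0],[-4.4,34.5,0],[-5,39.2,0]], jaw=[40,40,40,40,40,40,40,40])

```text
time_s: 8.3
eef_pos: [0.4116, -0.0694, 0.2171]
eef_rot: [-0.0, 0.998, 0.065, -0.001]
wrist_force: [0.7, -0.3, -2.3]
opening: 0.514
grasp_force: 61.4
```

send_rows(dr=[[0,0,0],[0,0,0],[0,0,0],[0,0,0],[0,0,0],[0,0,0],[0,0,0],[0,0,0]], xyz=[[0,0,0],[0,0,1.5],[0,0,4],[0,0,6.5],[0,0,8.5],[0,0,9],[0,0,9],[0,0,9]], jaw=[40,40,40,40,40,40,40,40])

```text
time_s: 9.3
eef_pos: [0.4137, -0.0671, 0.1289]
eef_rot: [0.0, 0.998, 0.066, 0.001]
wrist_force: [0.7, 0.6, -0.6]
opening: 0.511
grasp_force: 61.6
```

Run:
```python
from h import *
ims=[]
for n,p in (("scene",[.414,-.067,.06]),("wrist",[.414,-.067,.1])):
    c=ctrl.calibration(n); im=ctrl.camera(n)[:,:,::-1].copy(); cv2.imwrite(f"pics/p5{n}.png",im); print(n,proj(c,p),proj(c,[.4142,-.067,.029]))
    ims.append(im)
u,v=proj(ctrl.calibration("scene"),[.43,-.08,.06]).astype(int)
a=cv2.resize(ims[0][v-45:v+45,u-45:u+45],(400,400),interpolation=2); b=cv2.resize(ims[1][100:400,170:470],(400,400),interpolation=2)
cv2.imwrite("pics/p5.png",np.hstack([a,b])); print(u,v)
plan([.4142,-.067,.13],7.5)
```

```text
scene [335.53703748 206.6851634 ] [335.29422126 214.62063983]
wrist [315.399078   240.42935006] [315.37882555 205.16942264]
332 203
t 9.4 at [ 0.4138 -0.0673  0.129 ] xyz cm [ 0.04 -0.03 -0.1 ] dr [ 0.01 -0.01  0.  ]
```

View pics/p5.png

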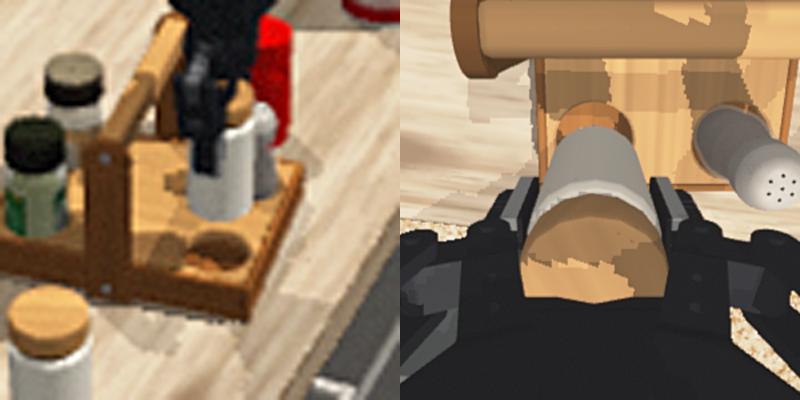

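Run:
```python
from h import *
c=ctrl.calibration("wrist"); im=cv2.imread("pics/p5wrist.png")
hsv=cv2.cvtColor(im,cv2.COLOR_BGR2HSV)
print([(r,*hsv[r,316].tolist()) for r in range(166,202)])
print([(x,*hsv[182,x].tolist()) for x in list(range(282,294))+list(range(340,352))])
for r in (175.75,193.75): print(r,ray(c,(316,r),.029),ray(c,(316,r),.070))
```

```text
[(166, 15, 123, 147), (167, 16, 124, 146), (168, 15, 125, 147), (169, 16, 123, 147), (170, 15, 122, 148), (171, 15, 122, 148), (172, 15, 123, 147), (173, 15, 122, 148), (174, 15, 123, 141), (175, 15, 126, 132), (176, 13, 139, 152), (177, 13, 156, 175), (178, 13, 154, 175), (179, 13, 155, 173), (180, 13, 155, 174), (181, 14, 155, 174), (182, 13, 156, 173), (183, 13, 155, 173), (184, 13, 155, 174), (185, 13, 155, 173), (186, 14, 157, 172), (187, 13, 156, 183), (188, 14, 156, 199), (189, 13, 158, 199), (190, 14, 156, 199), (191, 13, 158, 199), (192, 13, 160, 201), (193, 13, 140, 191), (194, 13, 70, 165), (195, 23, 22, 152), (196, 22, 25, 153), (197, 19, 28, 155), (198, 17, 26, 154), (199, 19, 26, 154), (200, 19, 28, 153), (201, 19, 27, 153)]
[(282, 15, 120, 142), (283, 15, 121, 141), (284, 15, 120, 142), (285, 16, 120, 142), (286, 15, 121, 143), (287, 16, 119, 143), (288, 15, 121, 141), (289, 15, 122, 155), (290, 16, 125, 181), (291, 15, 126, 184), (292, 15, 125, 182), (293, 15, 123, 178), (340, 15, 125, 204), (341, 15, 125, 204), (342, 15, 126, 206), (343, 15, 128, 209), (344, 15, 127, 213), (345, 15, 126, 215), (346, 16, 126, 217), (347, 16, 125, 217), (348, 15, 124, 218), (349, 15, 124, 218), (350, 15, 125, 218), (351, 16, 125, 217)]
175.75 [ 0.43835084 -0.06437574  0.029     ] [ 0.44588089 -0.06325974  0.07      ]
193.75 [ 0.42376486 -0.0663239   0.029     ] [ 0.43397601 -0.0648498   0.07      ]
```

The hole's centre is about 2 mm further out than the jar's axis, and the sideways error is under 1 mm. I'll shift +0.2 cm along tool x and lower.

send_rows(dr=[[0,0,0],[0,0,0],[0,0,0],[0,0,0],[0,0,0],[0,0,0],[0,0,0],[0,0,0]], xyz=[[0.2,0,0.5],[0.2,0,1.5],[0.2,0,2.5],[0.2,0,3.3],[0.2,0,3.9],[0.2,0,4.4],[0.2,0,4.8],[0.2,0,5]], jaw=[40,40,40,40,40,40,40,40])

```text
time_s: 10.4
eef_pos: [0.4153, -0.067, 0.0781]
eef_rot: [-0.0, 0.998, 0.066, 0.0]
wrist_force: [0.6, -0.5, -0.7]
opening: 0.507
grasp_force: 61.6
```

send_rows(dr=[[0,0,0],[0,0,0],[0,0,0],[0,0,0],[0,0,0],[0,0,0],[0,0,0],[0,0,0]], xyz=[[0,0,0.2],[0,0,0.4],[0,0,0.6],[0,0,0.8],[0,0,1.0],[0,0,1.1],[0,0,1.2],[0,0,1.2]], jaw=[40,40,40,40,40,40,40,40])

```text
time_s: 11.4
eef_pos: [0.4152, -0.0669, 0.0662]
eef_rot: [-0.0, 0.998, 0.065, -0.0]
wrist_force: [-0.1, 1.4, -2.0]
opening: 0.513
grasp_force: 61.6
```

send_rows(dr=[[0,0,0],[0,0,0],[0,0,0],[0,0,0],[0,0,0],[0,0,0],[0,0,0],[0,0,0]], xyz=[[0,0,0.05],[0,0,0.1],[0,0,0.15],[0,0,0.2],[0,0,0.2],[0,0,0.2],[0,0,0.2],[0,0,0.2]], jaw=[40,40,40,40,40,40,40,40])

```text
time_s: 12.4
eef_pos: [0.4156, -0.0671, 0.0654]
eef_rot: [0.0, 0.998, 0.066, 0.0]
wrist_force: [-4.6, 1.3, 14.3]
opening: 0.512
grasp_force: 63.1
```

Seated on the floor (14 N upward). Releasing and rising.

send_rows(dr=[[0,0,0],[0,0,0],[0,0,0],[0,0,0],[0,0,0],[0,0,0],[0,0,0],[0,0,0]], xyz=[[0,0,-0.1],[0,0,-0.1],[0,0,-0.1],[0,0,-0.1],[0,0,-0.2],[0,0,-1],[0,0,-2.5],[0,0,-4.5]], jaw=[55,60,70,75,75,75,75,75])

```text
time_s: 13.4
eef_pos: [0.415, -0.0668, 0.1099]
eef_rot: [-0.0, 0.998, 0.065, -0.0]
wrist_force: [0.1, -0.1, 0.0]
opening: 0.748
grasp_force: 0.0
```

send_rows(dr=[[0,0,0],[0,0,0],[0,0,0],[0,0,0],[0,0,0],[0,0,0],[0,0,0],[0,0,0]], xyz=[[0,0,-3],[0,0,-7],[1,0,-11],[3,0,-14],[6,0,-15],[7,0,-15],[7,0,-15],[7,0,-15]], jaw=[75,75,75,75,75,75,75,75])

```text
time_s: 14.4
eef_pos: [0.4834, -0.0576, 0.2583]
eef_rot: [-0.0, 0.998, 0.065, -0.001]
wrist_force: [-0.7, 0.7, -1.0]
opening: 0.747
grasp_force: 0.0
```

Run:
```python
from h import *
c=ctrl.calibration("wrist"); im=ctrl.camera("wrist")[:,:,::-1].copy(); np.savez("w6.npz",**c); cv2.imwrite("pics/w6.png",im)
print(proj(c,[.485,-.1,.135]))
cv2.imwrite("pics/w6c.png",cv2.resize(im[40:290,160:480],(800,600),interpolation=2))
plan([.485,-.1,.25],97.5)
```

```text
[362.88052432 202.10474403]
t 14.45 at [ 0.4835 -0.0577  0.2585] xyz cm [-0.4   4.22  0.84] dr [-2.0e-02  1.0e-02 -1.5e+01]
```

View pics/w6c.png

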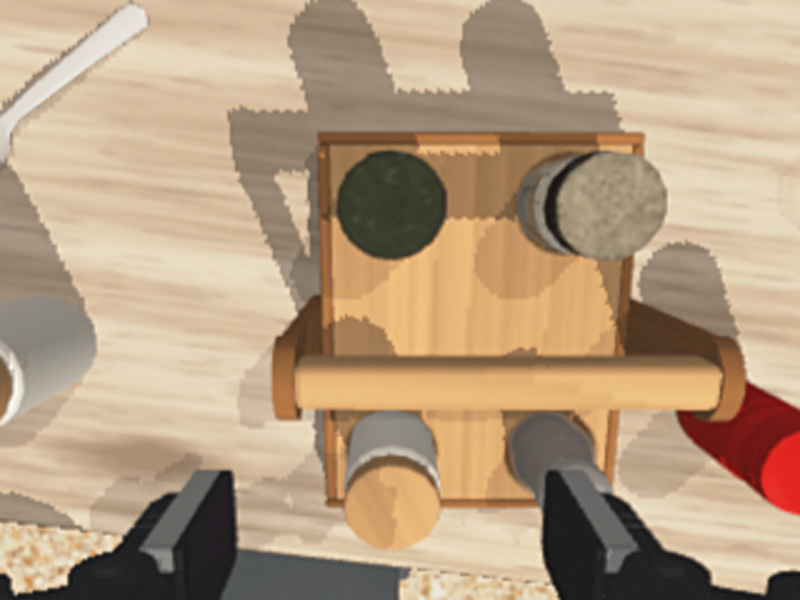

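The jar stands in its place at crop (393,500), and the bar's centre is at crop (510,383), full picture (364,199.6), about 2 mm beyond my estimate: (0.487,-0.1005). Now I turn 90° above the bar.

send_rows(dr=[[0,0,-1.5],[0,0,-3.2],[0,0,-4.9],[0,0,-6.6],[0,0,-8.3],[0,0,-10],[0,0,-11.7],[0,0,-13.4]], xyz=[[0,0.5,0],[0,1.5,0],[-0.1,2.5,0],[-0.2,3.5,0],[-0.2,4.3,0],[-0.2,4.3,0],[-0.2,4.3,0],[-0.2,4.3,0]], jaw=[75,75,75,75,75,75,75,75])

```text
time_s: 15.45
eef_pos: [0.4875, -0.1008, 0.2589]
eef_rot: [-0.0, 0.718, 0.696, -0.0]
wrist_force: [0.0, 0.7, -0.5]
opening: 0.754
grasp_force: 0.0
```

send_rows(dr=[[0,0,-0.8],[0,0,-1.6],[0,0,-1.6],[0,0,-1.6],[0,0,-1.6],[0,0,-1.6],[0,0,-1.6],[0,0,-1.6]], xyz=[[0,0,0.5],[0,0,1.5],[0,0,2.5],[0,0,3],[0,0,3],[0,0,3],[0,0,3],[0,0,3]], jaw=[75,75,75,75,75,75,75,75])

```text
time_s: 16.45
eef_pos: [0.4884, -0.1008, 0.2296]
eef_rot: [0.0, 0.659, 0.752, 0.0]
wrist_force: [0.4, -0.3, 0.5]
opening: 0.753
grasp_force: 0.0
```

Run:
```python
from h import *
c=ctrl.calibration("wrist"); im=ctrl.camera("wrist")[:,:,::-1].copy(); np.savez("w7.npz",**c); cv2.imwrite("pics/w7.png",im)
print(proj(c,[.487,-.1005,.135]))
w=dict(np.load("w6.npz")); print(ray(w,(363.6,199.4),.135))
cv2.imwrite("pics/w7c.png",cv2.resize(im,(640,400)))
plan([.487,-.1005,.122],97.5)
```

```text
[312.76999088 206.72418521]
[ 0.48756639 -0.1001979   0.135     ]
t 16.5 at [ 0.4884 -0.1007  0.2295] xyz cm [ 0.04 -0.14 10.75] dr [0. 0. 0.]
```

View pics/w7c.png

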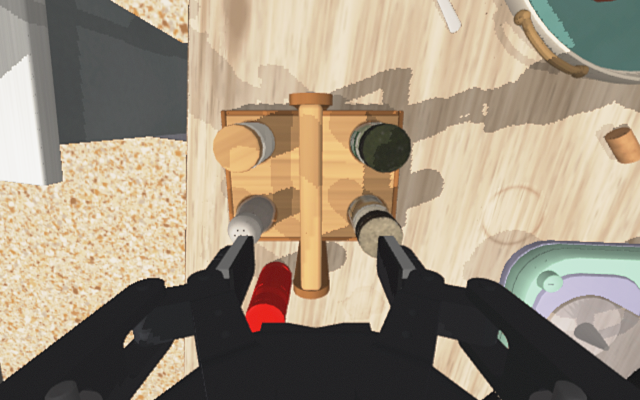

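Bar at column ~313 as predicted, parallel to the fingers, all four containers in place. Descending and gripping.

send_rows(dr=[[0,0,0],[0,0,0],[0,0,0],[0,0,0],[0,0,0],[0,0,0],[0,0,0],[0,0,0]], xyz=[[0,-0.1,1],[0,-0.1,3],[0,-0.1,5],[0,-0.1,7],[0,-0.1,9],[0,-0.1,10.3],[0,-0.1,10.8],[0,-0.1,10.8]], jaw=[75,75,75,75,75,75,75,75])

```text
time_s: 17.5
eef_pos: [0.4873, -0.1008, 0.1212]
eef_rot: [-0.0, 0.659, 0.752, -0.0]
wrist_force: [-0.6, 0.3, -0.4]
opening: 0.749
grasp_force: 0.0
```

send_rows(dr=[[0,0,0],[0,0,0],[0,0,0],[0,0,0],[0,0,0],[0,0,0],[0,0,0],[0,0,0]], xyz=[[0,0,0],[0,0,0],[0,0,0],[0,0,0],[0,0,0],[0,0,0],[0,0,0],[0,0,0]], jaw=[50,35,25,15,10,10,10,10])

```text
time_s: 18.5
eef_pos: [0.4869, -0.101, 0.1217]
eef_rot: [-0.0, 0.659, 0.752, -0.0]
wrist_force: [-4.5, -1.2, 5.9]
opening: 0.198
grasp_force: 60.4
```

send_rows(dr=[[0,0,0],[0,0,0],[0,0,0],[0,0,0],[0,0,0],[0,0,0],[0,0,0],[0,0,0]], xyz=[[0,0,-0.1],[0,0,-0.3],[0,0,-0.6],[0,0,-1],[0,0,-1.5],[0,0,-2],[0,0,-2.5],[0,0,-3]], jaw=[0,0,0,0,0,0,0,0])

```text
time_s: 19.5
eef_pos: [0.4873, -0.1009, 0.1517]
eef_rot: [0.0, 0.659, 0.752, 0.0]
wrist_force: [1.0, 0.5, -7.3]
opening: 0.2
grasp_force: 58.7
```

send_rows(dr=[[0,0,0],[0,0,0],[0,0,0],[0,0,0],[0,0,0],[0,0,0],[0,0,0],[0,0,0]], xyz=[[0,0,-0.7],[0,0,-1.6],[0,0,-2.6],[0,0,-3.6],[0,0,-4.6],[0,0,-5.5],[0,0,-6.3],[0,0,-6.8]], jaw=[0,0,0,0,0,0,0,0])

```text
time_s: 20.5
eef_pos: [0.4874, -0.1009, 0.2199]
eef_rot: [0.0, 0.659, 0.752, 0.0]
wrist_force: [0.4, -0.3, -7.3]
opening: 0.199
grasp_force: 58.7
```

send_rows(dr=[[0,0,0],[0,0,0],[0,0,0],[0,0,0],[0,0,0],[0,0,0],[0,0,0],[0,0,0]], xyz=[[0,0,-0.2],[0,0,-0.2],[0,0,-0.2],[0,0,-0.2],[0,0,-0.2],[0,0,-0.2],[0,0,-0.2],[0,0,-0.2]], jaw=[0,0,0,0,0,0,0,0])

```text
time_s: 21.5
eef_pos: [0.4873, -0.1008, 0.2213]
eef_rot: [-0.0, 0.659, 0.752, 0.0]
wrist_force: [1.0, -0.2, -7.5]
opening: 0.198
grasp_force: 58.7
```

Run:
```python
from h import *
a=ctrl.camera("wrist")[:,:,::-1]; b=ctrl.camera("scene")[:,:,::-1]
b=cv2.resize(b[90:250,260:400],(350,400),interpolation=2); a=cv2.resize(a,(450,281))
c=np.zeros((400,800,3),'uint8'); c[:281,:450]=a; c[:,450:]=b; cv2.imwrite("pics/p8.png",c)
o=ctrl.get_obs(); print(o["eef_pos"],o["wrist_force"],o["torque"],o["opening"],o["grasp_force"])
```

```text
[ 0.48732549 -0.10083257  0.2213266 ] [ 0.12224981 -0.03264608 -8.6165457 ] [0.00032158 0.0201871  0.03139117] 0.19805106447189738 58.713138699531555
```

View pics/p8.png

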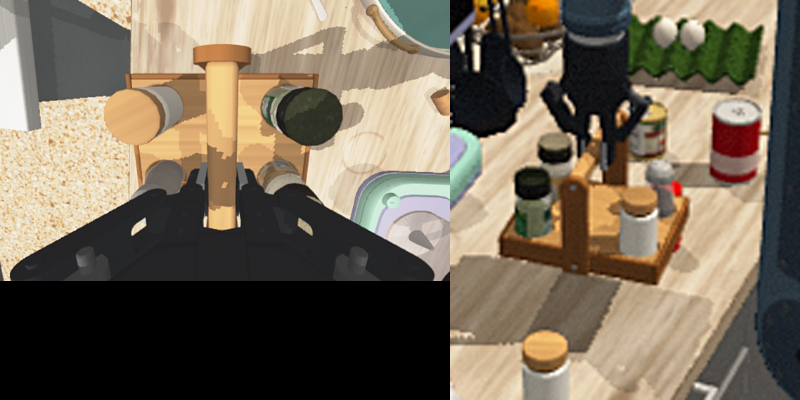

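The carrier hangs level about 10 cm up, with all four containers in their places and about 8 N on the wrist. Handing in.

```bash
python3 -c "
from bench import ctrl
print(ctrl.hand_in())"
```

```text
the job is handed in; nothing more can be done
None
```

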